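# Open the dual-control lock of the standards box

## Robot

A 7-joint arm with a two-finger parallel gripper is mounted at the origin on a cart in front of the work surface, level with it; the furniture and walls round the work are solid. World frame = base frame: x ahead of the robot, y to its left, z up, the work surface at z = 0. Lengths are in m, angles in rad, forces in N, time in s.
With the tool pointing down it reaches from about 0.4 to 0.85 m from the base axis. Payload 10.4 kg.
Tool frame: the origin (TCP) lies at the centre of the arm's flange, where the gripper is bolted on; the fingertips stand 173 mm ahead of it and the grasp point (between the pads) lies 155 mm ahead of it; z points along the fingers, y is the line along which they close (so a half turn about z gives the same grasp; the last joint's range is limited). The gripper opens to 85 mm and grips with 20 to 120 N. Pads are 22 mm wide; open, the fingers measure 114 mm over their backs; the gripper's body (76 mm by 85 mm) begins 54 mm behind the grasp point. The pads swing forward as they close: fully open they stand 13 mm farther back than shut.
Start: joints at [-1.244, 0.332, -0.065, 1.46, 0.022, 1.35, -0.088], TCP at [0.214, 0.587, 0.405] pointing down, gripper open.
Joint ranges: [-2.6, 2.6], [-0.5, 2.12], [-1.47, 1.34], [0.16, 2.42], [-1.27, 4.41], [0.06, 2.06], [-2.6, 2.6]. Speed limits (rad/s): [2.22, 2.22, 2.79, 2.79, 3.14, 3.14, 3.14].

## Interface

Orientations are given as a unit quaternion [x, y, z, w].
In Python, from workcell import manip, viewer, finder gives the robot as it stands.
- The arm moves only by the tool arm_command, never from a script. Its argument "plan" is a list of rows, each an object with "dp": the shift along the tool's x, y, z in mm, a list of three; "spin": the turn about the tool's z in rad. A call has 1 to 5 rows; each row shifts and turns the commanded pose from where the row before left it, along the tool's axes as they then stand; what a row does not reach is not made up. A row lasts 1/10 s, in which the tool goes at most 50 mm and 8.59 degrees, less where a joint would pass 70% of its speed; a pose out of reach is approached as far as the arm can. A call is refused whole if a number of a shift passes 50 or a number of a turn 0.15, either way. A call with a gripper value outside its range is refused whole. "grip" is the closure, from -1 (fully open) to 1 (shut), set as the call begins (left out, the last holds). The fingers move at their own pace and stop on an object; "newtons" is the grip in N (left out, the last holds). Time passes only in rows, so rows that do not move let the fingers close. It gives the time, the measured TCP pose, the force, the opening and the grip force at its end, in the units of the state.
- manip.get_obs(): the state, without advancing time (a new reading comes with each control period).
- viewer.camera(name): name is "side" or "top"; returns the picture (420x560x3 uint8, blue, green, red); there is no depth.
- viewer.camera_params(name): a dict with "vertical_fov" (degrees; the focal length in pixels is half the picture's height over the tangent of half this angle, whatever the lens; pixels are square), "cx", "cy" (the principal point, pixels), "R" (3x3) and "t" (3): a world point X has camera coordinates R X + t. Camera axes: x right, y down, z forward; pixel columns grow to the right and rows downward; lengths in m; the calibration is good to about 2 mm. A picture is of the moment at which its call begins. camera_params takes no time and is no camera call.
- manip.hand_in(): hands the job in; it is judged then, once.
Trained networks look in the newest picture that a camera, given by its name, has taken for a name from the list of things; names that differ only in an ending like _2 or _b are one class to them, and where a whole thing is asked for, a point or a joint stands for the part that bears it (a point fixed in the world has none). Each returns a list of dicts, best first, with "score" (0 to 1); they miss things now and then, are a little off and sometimes report something else, mostly with a low value. They report only what shows in the picture. A call takes as long as a camera call. They do not tell look-alikes from the thing itself.
- finder.find_in(camera, thing): "position" ([x, y, z] in m, in world coordinates, good to about 4 mm: the middle of the surface that is visible of it).
The state is a dict: "clock": time; "joint_pos": joint angles; "joint_velocities": joint speeds; "tau": joint torques, N m; "position": TCP position; "ee_rot": TCP orientation; "ft_force": force on the tool from outside, world axes, zero at the start; "torque": the same for the moment, N m; "grip_width": opening from 0.0 (shut) to 1.0 (fully open); "grasp_force": force on a finger pad.
Only numpy, scipy, OpenCV 4.12 (cv2) and the standard library are available. Lean on these libraries where they do the work, as an engineer would, in place of code of your own. Each camera call takes 0.05 s, during which the arm holds its last target. There are 200 camera calls.

## Task

Open the lock of the grey standards box: take the key plate out of its stand and push it fully home, straight down, in the slot on top of the box, then turn the round dial slowly clockwise until the lock clicks and the square-bar shackle springs fully up by itself, about 7 mm. Leave the key plate in, pull the shackle straight up out of the box, and finish while still holding it: upright, still and free in the gripper, with its feet about 10 cm above the box and over the lock. Do not push the other loose things about on the bench.

Things in the scene. Friction and masses are not known exactly. Their poses are not given: they have to be found in the camera images.
- lockbox: grey sheet-steel box fixed to the bench, 200 (x) x 260 (y) x 66 mm. Origin: centre of the underside; its x axis points from its front (the side of the robot) to its back, y to its left, z up. On its front ledge, all in one line parallel to y at x = -62: dial at y = -90, shackle at y = 0, key slot at y = +80. Behind the ledge (x > -20) a flat lid, level with the ledge, whose 3 mm steel hasp leaf lies on the ledge round the shackle's legs.
- key_plate: the key: a steel tongue 32 (x) x 6 (y) x 36 mm (z) with a round lower edge, below a black plastic head 38 (x) x 12 (y) x 38 mm (z = 36 to 74), ribbed; 80 g. Origin: middle of the tongue's lower edge, z up. It stands upright in its stand at the start, tongue 22 mm deep.
- key_stand: aluminium block 66 x 50 x 34 mm fixed to the bench, with a slot 22 mm deep that holds the key plate upright. Origin: centre of its underside; the key's axes are parallel to the stand's.
- slot_mouth (a point): centre of the mouth of the key slot in the top of the box, 66 mm above the bench. The slot is 35 (x) x 8.4 mm (y), axes parallel to the box's; the key may go in either way round. Fully home the head's shoulder rests on the box, so that the key's origin is 36 mm below this point. A spring pawl inside presses on the tongue sideways, about 3 N; a downward push of some 5 N passes it, and the key then stays in. The pawl holds one leg of the shackle until the key is home.
- dial (a joint): angle of the dial, rad: 0 at its anticlockwise stop, growing clockwise seen from above to a stop at 2.8; it starts at 0 to 0.4. The wheel inside has one notch, 0.4 rad wide, set afresh each time: with the key home the shackle clicks up when the dial, turned clockwise, comes to it, somewhere from 0.6 to 2.0. If it is only part up, turn on 0.1. Past the notch the bolt bars the dial. Light to turn (0.1 N m).
- dial_grip (a point): on the dial's vertical axis, 28 mm above the box's top, at the height to grip. The dial is a knurled black knob, 40 mm diameter, from 3 to 33 mm above the box's top, with a white line on its face.
- shackle: the shackle: an upside-down U of 12 mm square steel bar, 72 mm wide over its two legs (along its y), 98 mm tall, 200 g, its feet in two square holes with 1.25 mm of play on each side, 50 mm deep. Origin: midway between its feet, z up; axes parallel to the box's while it is in. When the lock clicks, a spring lifts it 7 mm and keeps it there; it then pulls out straight up with a few N. Until then it is held fast.
- shackle_bar (a point): middle of the shackle's cross bar (which runs along the shackle's y, 44 mm straight), 92 mm above its feet; 30 mm is free under the bar above the hasp leaf while it is locked. Grip the bar across its 12 mm (along the shackle's x).
- shackle_seat (a point): fixed in the box: where the shackle's origin is while locked, 50 mm below the box's top.
- vial_a: bystander: a small screw-cap bottle, 27 mm diameter, 55 mm tall; origin under its centre
- vial_c: bystander: a small brown screw-cap bottle, 27 mm diameter, 55 mm tall; origin under its centre
- petri_dish: bystander: a petri dish, 60 mm diameter, 15 mm high; origin under its centre
- tape_roll: bystander: a roll of tape lying flat, 100 mm diameter, 25 mm high; origin under its centre
- marker: bystander: a marker pen lying, 135 mm long; origin under its centre
Things that resemble listed ones, but are neither listed nor needed, are in the scene too. Leave any black or green look-alike of the shackle alone.

How it is judged:
On the way, in this order (a step that is already met when the one before it is completed fails the run):
1. the key plate is fully home in the slot of the box (z of key_plate in the frame of slot_mouth below -0.033 m and horizontal distance between key_plate and slot_mouth below 0.006 m and angle between key_plate's own z axis and vertical below 0.12 rad), for 0.2 s.
2. the dial's notch is found: the shackle has sprung up by itself, untouched, with the key still home (z of shackle in the frame of shackle_seat between 0.0035 and 0.015 m and contact force between each of the arm, the fingers and shackle below 0.1 N and z of key_plate in the frame of slot_mouth below -0.033 m), for 0.2 s.
At the end, for the whole second after the job is handed in: the gripper holds the shackle (more than 2 N), upright within 0.3 rad and still, its feet 5 to 20 cm above the box's top and within 8 cm of over the lock, touching neither the box nor the key; the key plate is still home in its slot (within 3 mm of its full depth) (z of shackle in the frame of shackle_seat between 0.1 and 0.25 m and horizontal distance between shackle and shackle_seat below 0.08 m and angle between shackle's own z axis and vertical below 0.3 rad and linear speed of shackle below 0.03 m/s and contact force between the fingers and shackle above 2 N and contact force between shackle and lockbox below 0.1 N and contact force between shackle and key_plate below 0.1 N and z of key_plate in the frame of slot_mouth below -0.033 m and horizontal distance between key_plate and slot_mouth below 0.006 m); the arm keeps its last pose, push and grip.
It fails at once if a bystander is pushed more than 3 cm from its place (distance of any of vial_a, vial_c, petri_dish, tape_roll, marker from where it was at the start of the episode above 0.03 m).
It also fails if it takes over 72 s, if anything falls off the work surface, if the arm or the gripper's body presses on something with over 40 N, if the wrist force passes 120 N, or if a joint passes its speed limit or range.

## Working session

There is one attempt and no reset: what is moved stays moved. The work goes in short steps, Python scripts to look and compute and a tool call to move; the robot and the scene stay as the last step left them, time stands still between calls to the robot, and variables do not carry over. Pictures are saved under pics/ and viewed, at most 10 in all, crops included, and the job is handed in when it is done.

Besides the shell and the picture viewer there is one more tool, called after "Call:" as name(argument=value, ...) on one line, values as JSON. arm_command: Moves the arm, as the interface text tells. Its arguments: {"type":"object","properties":{"plan":{"type":"array","items":{"type":"object","properties":{"dp":{"type":"array","items":{"type":"number"}},"spin":{"type":"number"}}}},"grip":{"type":"number"},"newtons":{"type":"number"}},"required":["plan"]}

```bash
mkdir -p pics
cat > h.py <<'E'
import numpy as np, cv2
from workcell import manip, viewer, finder
def P(n):
    p=viewer.camera_params(n); f=210/np.tan(np.radians(p["vertical_fov"])/2)
    return f,p["cx"],p["cy"],np.array(p["R"]),np.array(p["t"])
def proj(n,X):
    f,cx,cy,R,t=P(n); c=R@np.array(X)+t; return np.round([cx+f*c[0]/c[2],cy+f*c[1]/c[2]],1)
def ray(n,u,v,z):
    f,cx,cy,R,t=P(n); d=R.T@np.array([(u-cx)/f,(v-cy)/f,1]); o=-R.T@t
    return o+d*(z-o[2])/d[2]
E
python3 - <<'E'
from h import *
for n in("side","top"):
    cv2.imwrite(f"pics/{n}0.png",viewer.camera(n))
    for th in("lockbox","key_plate","key_stand","dial","shackle","shackle_bar","vial_a","petri_dish","tape_roll","marker"):
        for d in finder.find_in(n,th)[:4]: print(n,th,round(d["score"],2),np.round(d["position"],3),proj(n,d["position"]))
o=manip.get_obs(); print(o)
E
```

```text
side lockbox 0.71 [ 0.62  -0.166  0.065] [322.1 232.8]
side key_plate 0.53 [ 0.574 -0.216  0.096] [314.9 237.8]
side key_plate 0.41 [0.474 0.249 0.027] [240.8 184.1]
side key_stand 0.66 [0.474 0.249 0.027] [240.6 184.1]
side key_stand 0.18 [ 0.572 -0.215  0.093] [314.  238.5]
side dial 0.52 [ 0.575 -0.217  0.093] [315.1 238.5]
side shackle 0.76 [0.387 0.187 0.065] [221.4 189. ]
side shackle 0.76 [ 0.323 -0.538  0.067] [270.6 347. ]
side shackle 0.49 [ 0.569 -0.124  0.098] [301.9 220.2]
side shackle_bar 0.95 [ 0.321 -0.54   0.064] [270.1 349. ]
side shackle_bar 0.61 [0.388 0.186 0.06 ] [221.8 190.1]
side shackle_bar 0.53 [ 0.609 -0.477  0.013] [362.7 314.7]
side shackle_bar 0.46 [ 0.571 -0.126  0.1  ] [302.8 220. ]
side vial_a 0.46 [0.636 0.155 0.032] [290.8 187.7]
side petri_dish 0.77 [0.399 0.022 0.016] [238.3 226.1]
side petri_dish 0.52 [0.475 0.249 0.029] [240.8 183.7]
side tape_roll 0.87 [0.589 0.355 0.018] [261.6 166.7]
side marker 0.54 [ 0.571 -0.214  0.095] [313.7 238. ]
top lockbox 0.68 [ 0.616 -0.111  0.066] [286.7 187.8]
top key_stand 0.64 [0.604 0.36  0.024] [163.3 176.8]

[... 758 characters left out ...]
'joint_pos': array([-1.24356294,  0.33221834, -0.06474114,  1.46011125,  0.02163088,
        1.34986914, -0.0885085 ]), 'joint_velocities': array([-0.00058042, -0.0009994 , -0.00150212, -0.00076159,  0.00165082,
       -0.00077521, -0.00141336]), 'tau': array([ 7.37390019e-04, -6.25235939e+01,  4.91069409e-02, -3.91850710e+01,
        1.63091318e-02,  1.62871784e-03, -8.28800495e-06]), 'position': array([0.21418636, 0.58716451, 0.4047208 ]), 'ee_rot': array([1.74006092e-01, 9.84744575e-01, 4.46391633e-05, 5.83772204e-06]), 'ft_force': array([ 0.49145359, -0.4910917 , -0.34655729]), 'torque': array([-0.01391111, -0.02393638,  0.01068607]), 'grasp_force': 0.0, 'grip_width': 0.9985841718171375}
```

Run:
```python
import cv2
a=cv2.imread("pics/top0.png"); cv2.imwrite("pics/top0c.png",cv2.resize(a[110:320,130:430],(800,560),interpolation=cv2.INTER_CUBIC))
a=cv2.imread("pics/side0.png"); cv2.imwrite("pics/side0c.png",cv2.resize(a[130:370,180:420],(600,600),interpolation=cv2.INTER_CUBIC))
```

```text
(no output)
```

View pics/top0c.png

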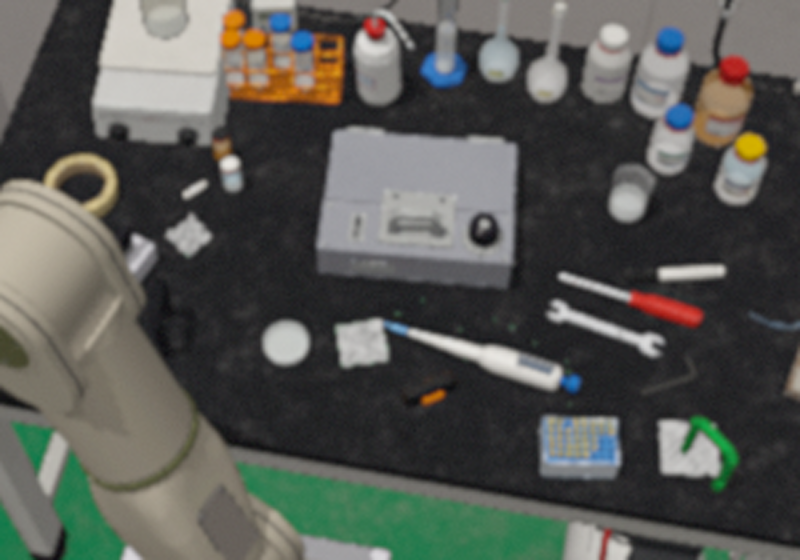

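View pics/side0c.png

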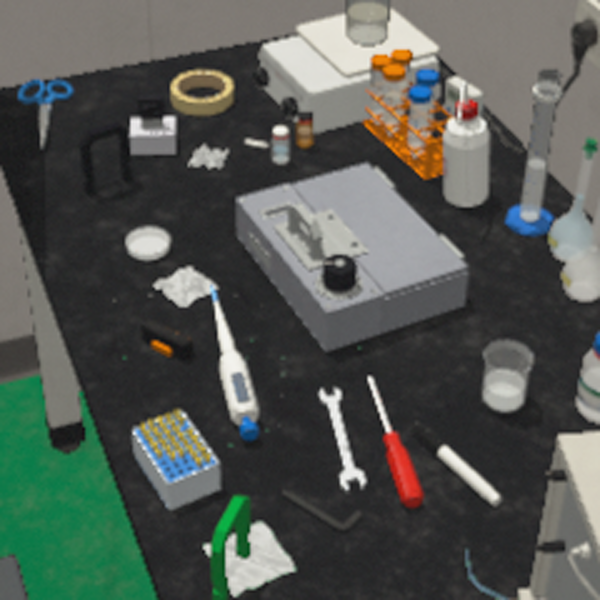

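Run:
```python
from h import *
for n in("side","top"):
    f,cx,cy,R,t=P(n); print(n,f,cx,cy,-R.T@t,R[2])
a=cv2.imread("pics/top0.png"); b=cv2.imread("pics/side0.png")
A=cv2.resize(a[150:225,245:330],(800,706)[:2],interpolation=cv2.INTER_CUBIC)
A=cv2.resize(a[150:222,240:336],(400*2,600),interpolation=cv2.INTER_CUBIC)
cv2.imwrite("pics/boxtop.png",A)   # x8.333 from (240,150)
B=cv2.resize(b[190:274,268:380],(800,600),interpolation=cv2.INTER_CUBIC)
cv2.imwrite("pics/boxside.png",B)  # x7.143 from (268,190)
```

```text
side 527.7548201075027 279.81812031822164 216.15477850889746 [ 0.07119954 -1.3464688   1.0920158 ] [ 0.26359207  0.75899243 -0.5953568 ]
top 528.371614229542 271.64987903929557 202.7071108077906 [-0.45818303 -0.2599148   1.65977176] [ 0.5288089   0.10054857 -0.84276398]
```

View pics/boxtop.png

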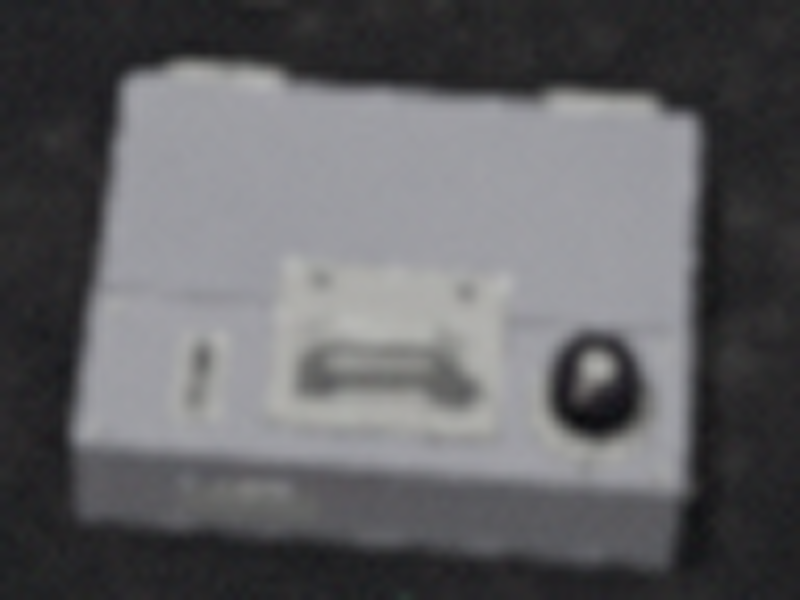

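View pics/boxside.png

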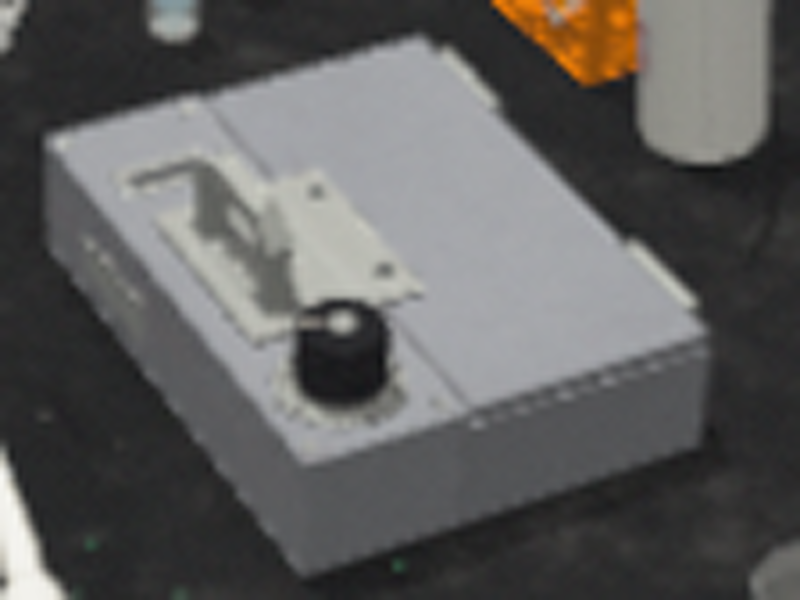

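Call:
arm_command(plan=[{"dp": [0, -50, 0]}, {"dp": [0, -50, 0]}, {"dp": [0, -50, 0]}, {"dp": [-10, -50, 0]}, {"dp": [-50, -20, 0]}])

```text
invalid input at $.plan[0]: expected keys dp, spin
```

Call:
arm_command(plan=[{"dp": [-36, -40, 0], "spin": 0}, {"dp": [-36, -40, 0], "spin": 0}, {"dp": [-36, -40, 0], "spin": 0}, {"dp": [-36, -40, 0], "spin": 0}, {"dp": [-36, -40, 0], "spin": 0}])

```text
clock: 1.6
position: [0.3081, 0.3532, 0.4049]
ee_rot: [0.174, 0.985, 0.0, 0.0]
ft_force: [1.3, -0.2, 0.3]
grip_width: 1.0
grasp_force: 0.0
```

Call:
arm_command(plan=[{"dp": [-36, -40, 0], "spin": 0}, {"dp": [-36, -40, 0], "spin": 0}, {"dp": [-36, -40, 0], "spin": 0}, {"dp": [-36, -40, 0], "spin": 0}, {"dp": [-36, -40, 0], "spin": 0}])

```text
clock: 2.1
position: [0.4013, 0.1213, 0.4051]
ee_rot: [0.174, 0.985, 0.001, 0.0]
ft_force: [1.2, 1.9, 0.3]
grip_width: 1.006
grasp_force: 0.0
```

```bash
cat > boxfit.py <<'E'
from h import *
from scipy.optimize import least_squares, minimize
T={"top":cv2.imread("pics/top0.png"),"side":cv2.imread("pics/side0.png")}
def pix(p,s,o): return (np.array(p)+.5)/s-.5+np.array(o)
C={"BL":(.1,.13,.066),"BR":(.1,-.13,.066),"FR":(-.1,-.13,.066),"FL":(-.1,.13,.066),"fr":(-.1,-.13,0),"fl":(-.1,.13,0),"br":(.1,-.13,0)}
obs=[("top",k,pix(p,8.3333,(240,150))) for k,p in dict(BL=(125,72),BR=(700,112),FR=(690,492),FL=(75,440),fr=(675,570),fl=(80,515)).items()]
obs+=[("side",k,pix(p,7.14286,(268,190))) for k,p in dict(FL=(45,140),BL=(425,38),BR=(708,340),FR=(308,465),fr=(308,575),br=(705,440)).items()]
def W(q,p): c,s=np.cos(q[2]),np.sin(q[2]); return [q[0]+c*p[0]-s*p[1],q[1]+s*p[0]+c*p[1],p[2]]
def pj(n,X):
    f,cx,cy,R,t=P(n); c=R@np.array(X)+t; return np.array([cx+f*c[0]/c[2],cy+f*c[1]/c[2]])
def res(q,ns=("top","side")): return np.concatenate([pj(n,W(q,C[k]))-o for n,k,o in obs if n in ns])
if __name__=="__main__":
  for ns in(("top",),("side",),("top","side")):
    r=least_squares(res,[.62,-.14,0],args=(ns,)); print(ns,np.round(r.x,4),np.round(r.fun,1))
    q=r.x
    print("slot",np.round(W(q,(-.062,.08,.066)),4),"dial",np.round(W(q,(-.062,-.09,.094)),4),"sh",np.round(W(q,(-.062,0,.108)),4))
  # edge refine
  E=[("top",a,b) for a,b in(("FR","FL"),("FL","BL"),("FR","BR"),("fr","fl"))]+[("side",a,b) for a,b in(("FL","BL"),("BL","BR"),("BR","FR"),("FR","FL"),("fr","br"),("FR","fr"))]
  G={n:cv2.cvtColor(T[n],cv2.COLOR_BGR2GRAY).astype(np.float32) for n in T}
  def cost(q,d=0,ns=("top","side")):
    tot=0
    for n,a,b in E:
      if n not in ns: continue
      p=pj(n,W(q,C[a]));e=pj(n,W(q,C[b]));L=e-p;nn=np.array([-L[1],L[0]])/np.linalg.norm(L)
      s=np.linspace(.08,.92,60)[:,None]; X=p+s*L
      g=[cv2.remap(G[n],(X+k*nn)[:,0].astype(np.float32)[None],(X+k*nn)[:,1].astype(np.float32)[None],cv2.INTER_CUBIC) for k in(-.8,.8)]
      tot-=abs(np.mean(g[1]-g[0]))
    return tot
  for ns in(("top",),("side",),("top","side")):
    m=minimize(cost,q,args=(0,ns),method="Nelder-Mead",options=dict(initial_simplex=np.array(q)+np.array([[0,0,0],[.004,0,0],[0,.004,0],[0,0,.02]]))); print("refine",ns,np.round(m.x,4),m.fun,"slot",np.round(W(m.x,(-.062,.08,.066)),4))
E
python3 boxfit.py
python3 - <<'E'
from h import *
for n in("side","top"):
    cv2.imwrite(f"pics/{n}1.png",viewer.camera(n))
    for th in("key_plate","key_stand"):
        for d in finder.find_in(n,th)[:4]: print(n,th,round(d["score"],2),np.round(d["position"],3),proj(n,d["position"]))
a=cv2.imread("pics/top1.png"); b=cv2.imread("pics/side1.png")
u,v=proj("top",(.48,.25,.04)).astype(int);A=cv2.resize(a[v-28:v+28,u-28:u+28],(400,400),interpolation=cv2.INTER_CUBIC);print(u,v)
u,v=proj("side",(.48,.25,.04)).astype(int);B=cv2.resize(b[v-28:v+28,u-28:u+28],(400,400),interpolation=cv2.INTER_CUBIC);print(u,v)
cv2.imwrite("pics/stand.png",np.hstack([A,B])); o=manip.get_obs();print(o["position"],o["clock"],o["ee_rot"])
E
```

```text
('top',) [ 0.6399 -0.1091  0.0988] [ 0.4 -0.1  0.2  0.2 -0.8 -0.5  0.3  0.1 -0.5 -0.3  0.4  0.7]
slot [ 0.5703 -0.0356  0.066 ] dial [ 0.587  -0.2048  0.094 ] sh [ 0.5782 -0.1152  0.108 ]
('side',) [ 0.6336 -0.1122  0.0974] [ 0.2 -0.5 -0.5 -1.1  1.1 -1.1 -0.  -0.1 -0.5  1.  -0.3  1.2]
slot [ 0.5642 -0.0386  0.066 ] dial [ 0.5807 -0.2078  0.094 ] sh [ 0.5719 -0.1182  0.108 ]
('top', 'side') [ 0.6364 -0.11    0.095 ] [ 0.6  0.5  0.4  1.1 -0.8  0.5  0.3  0.8 -0.5  0.7  0.3  1.4  0.8 -1.
  0.1 -1.5  1.5 -1.6  0.4 -0.7 -0.1  0.3  0.1  0.6]
slot [ 0.5671 -0.0363  0.066 ] dial [ 0.5832 -0.2055  0.094 ] sh [ 0.5747 -0.1159  0.108 ]
refine ('top',) [ 0.6382 -0.1081  0.0972] -218.92953491210938 slot [ 0.5687 -0.0345  0.066 ]
refine ('side',) [ 0.6327 -0.1113  0.1015] -305.1103210449219 slot [ 0.5629 -0.038   0.066 ]
side key_stand 0.73 [0.476 0.25  0.028] [241.3 183.8]
top key_plate 0.4 [0.476 0.267 0.067] [175.7 202.7]
top key_stand 0.48 [0.468 0.256 0.032] [179.5 210.1]
top key_stand 0.41 [ 0.572 -0.112  0.107] [285.  191.3]
181 206
242 180
[0.40071595 0.12430578 0.40472386] 2.4 [ 1.73332867
[... 324 characters left out ...]
t",np.round(W(m.x,(-.062,.08,.066)),4))
    res = _minimize_neldermead(fun, x0, args, callback, bounds=bounds,
                               **options)
    fxcc = func(xcc)
    fx = function(np.copy(x), *(wrapper_args + args))
  File "boxfit.py", line 24, in cost
    p=pj(n,W(q,C[a]));e=pj(n,W(q,C[b]));L=e-p;nn=np.array([-L[1],L[0]])/np.linalg.norm(L)
                        ~~^^^^^^^^^^^^^
  File "boxfit.py", line 10, in pj
    f,cx,cy,R,t=P(n); c=R@np.array(X)+t; return np.array([cx+f*c[0]/c[2],cy+f*c[1]/c[2]])
                ~^^^
  File "h.py", line 4, in P
    p=viewer.camera_params(n); f=210/np.tan(np.radians(p["vertical_fov"])/2)
ValueError: time passes only in moves, steps and waits
```

View pics/stand.png

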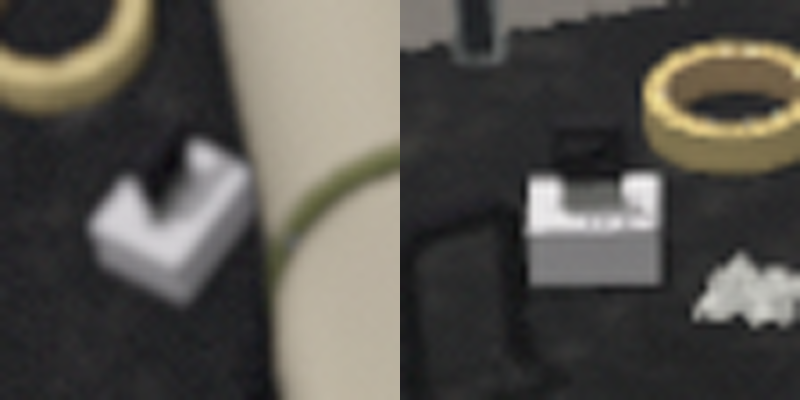

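```bash
python3 - <<'E'
from workcell import viewer
import pickle; pickle.dump({n:viewer.camera_params(n) for n in("top","side")},open("cam.pkl","wb"))
E
sed -i 's/^def P(n):/import pickle; CAM=pickle.load(open("\.\/cam.pkl","rb"))\ndef P(n):/; s/viewer.camera_params(n)/CAM[n]/' h.py
python3 - <<'E'
s=open('boxfit.py').read()
# generic edge refinement with linear-time params
i=s.index('if __name__'); head=s[:i]
open('fit.py','w').write(head+'''
def refine(G,C,E,q,w=.8):
  def cost(q):
    tot=0
    for n,a,b in E:
      p=pj(n,W(q,C[a]));e=pj(n,W(q,C[b]));L=e-p;nn=np.array([-L[1],L[0]])/np.linalg.norm(L)
      X=p+np.linspace(.08,.92,60)[:,None]*L
      g=[cv2.remap(G[n],(X+k*nn)[:,0].astype(np.float32)[None],(X+k*nn)[:,1].astype(np.float32)[None],cv2.INTER_CUBIC) for k in(-w,w)]
      tot-=abs(np.mean(g[1]-g[0]))*np.linalg.norm(L)
    return tot
  return minimize(cost,q,method="Nelder-Mead",options=dict(xatol=1e-5,initial_simplex=np.array(q)+np.array([[0,0,0],[.004,0,0],[0,.004,0],[0,0,.03]])))
''')
E
cat > run1.py <<'E'
from fit import *
G={n:cv2.cvtColor(cv2.imread(f"pics/{n}0.png"),cv2.COLOR_BGR2GRAY).astype(np.float32) for n in T}
Et=[("top",a,b) for a,b in(("FR","FL"),("FL","BL"),("FR","BR"),("fr","fl"))];Es=[("side",a,b) for a,b in(("FL","BL"),("BL","BR"),("BR","FR"),("FR","FL"),("fr","br"),("FR","fr"))]
for E in(Et,Es,Et+Es):
    m=refine(G,C,E,[.636,-.11,.097]).x; print("box",E[0][0],len(E),np.round(m,4),"slot",np.round(W(m,(-.062,.08,.066)),4),"dial",np.round(W(m,(-.062,-.09,.094)),4),"sh",np.round(W(m,(-.062,0,.108)),4))
S={"fl":(-.033,-.025),"fr":(.033,-.025),"br":(.033,.025),"bl":(-.033,.025)}
S={**{k.upper():v+(.034,) for k,v in S.items()},**{k:v+(0,) for k,v in S.items()}}
G1={n:cv2.cvtColor(cv2.imread(f"pics/{n}1.png"),cv2.COLOR_BGR2GRAY).astype(np.float32) for n in T}
ob={"top":{"BL":(90,228),"FL":(185,262),"FR":(252,178),"fl":(185,305),"bl":(95,262)},"side":{"FL":(127,235),"FR":(262,235),"fl":(130,287),"fr":(260,287),"BR":(260,175),"BL":(132,175)}}
of={"top":(153,178),"side":(214,152)}
for n in ob:
    r=least_squares(lambda q:np.concatenate([pj(n,W(q,S[k]))-pix(p,50/7,of[n]) for k,p in ob[n].items()]),[.48,.25,-.33]); print("stand",n,np.round(r.x,4),np.round(r.fun,1))
    E=[(n,a,b) for a,b in((("BL","FL"),("FL","FR"),("fl","bl"),("fl","fr"),("FL","fl"),("BL","bl")) if n=="top" else (("FL","FR"),("fl","fr"),("FL","fl"),("FR","fr"),("FR","BR"),("FL","BL")))]
    print(np.round(refine(G1,S,E,r.x).x,4))
E
python3 run1.py
```

```text
box top 4 [ 0.6381 -0.1081  0.0952] slot [ 0.5688 -0.0344  0.066 ] dial [ 0.5849 -0.2036  0.094 ] sh [ 0.5764 -0.114   0.108 ]
box side 6 [ 0.6327 -0.1113  0.1015] slot [ 0.5629 -0.038   0.066 ] dial [ 0.5801 -0.2071  0.094 ] sh [ 0.571  -0.1175  0.108 ]
box top 10 [ 0.635  -0.1102  0.0984] slot [ 0.5654 -0.0367  0.066 ] dial [ 0.5821 -0.2059  0.094 ] sh [ 0.5733 -0.1163  0.108 ]
stand top [ 0.484   0.2712 -0.3134] [ 0.5 -0.  -1.4  0.9 -0.5 -0.8  0.  -0.2  1.3  0.1]
[ 0.4827  0.2708 -0.3034]
stand side [ 0.4792  0.2637 -0.331 ] [ 0.2 -0.3 -0.8 -0.6  0.4  0.1 -0.1 -0.2 -0.   0.5  0.3  0.8]
[ 0.4786  0.2653 -0.3093]
```

```bash
cat > go.py <<'E'
import sys; from h import *
from scipy.spatial.transform import Rotation as Ro
# usage: go.py x y z yaw(of tool y from world y) -> spin first, then dp in tool axes (mm)
o=manip.get_obs(); R=Ro.from_quat(o["ee_rot"]).as_matrix(); p=o["position"]
yaw=np.arctan2(R[1,1],R[0,1])-np.pi/2
x,y,z,w=map(float,sys.argv[1:5]); dw=w-yaw
M=Ro.from_euler("z",dw).as_matrix()@R
print("pos",np.round(p,4),"yaw",round(yaw,4),"tilt",np.round(R[2],4),"j7",round(o["joint_pos"][6],3),"F",np.round(o["ft_force"],1),"clk",round(o["clock"],2),"gw",round(o["grip_width"],3))
print("spin",round(-dw,3),"dp",np.round(M.T@(np.array([x,y,z])-p)*1000,1), "next spin-frame x,y in world",np.round(M[:2,0],3),np.round(M[:2,1],3))
E
python3 go.py .4806 .268 .30 -.306
```

```text
pos [0.4007 0.1243 0.4047] yaw -0.3484 tilt [ 1.e-04  3.e-04 -1.e+00] j7 0.764 F [ 0.9 -0.6 -0.5] clk 2.4 gw 1.001
spin -0.042 dp [-32.9 161.1 104.8] next spin-frame x,y in world [-0.954  0.301] [0.301 0.954]
```

Call:
arm_command(plan=[{"dp": [0, 0, 0], "spin": -0.042}, {"dp": [-9, 40, 22], "spin": 0}, {"dp": [-8, 40, 26], "spin": 0}, {"dp": [-8, 40, 27], "spin": 0}, {"dp": [-8, 41, 30], "spin": 0}], grip=0, newtons=40)

```text
clock: 2.9
position: [0.4806, 0.2691, 0.2994]
ee_rot: [0.152, 0.988, 0.001, -0.0]
ft_force: [0.5, -0.7, 1.1]
grip_width: 0.5
grasp_force: 0.0
```

Call:
arm_command(plan=[{"dp": [0, 0, 0], "spin": 0}, {"dp": [0, 0, 0], "spin": 0}])

```text
clock: 3.1
position: [0.4799, 0.2676, 0.2988]
ee_rot: [0.152, 0.988, -0.001, -0.001]
ft_force: [0.6, 0.2, 1.0]
grip_width: 0.501
grasp_force: 0.0
```

```bash
python3 go.py .4806 .268 .227 -.306
python3 - <<'E'
from h import *
c=[]
for n in("top","side"):
    a=viewer.camera(n); cv2.imwrite(f"pics/{n}2.png",a)
    u,v=proj(n,(.48,.268,.09)).astype(int); print(n,u,v); c.append(cv2.resize(a[v-35:v+35,u-35:u+35],(400,400),interpolation=cv2.INTER_CUBIC))
cv2.imwrite("pics/s2.png",np.hstack(c))
E
```

```text
pos [0.4799 0.2676 0.2988] yaw -0.3045 tilt [ 0.0019 -0.0031 -1.    ] j7 0.742 F [0.6 0.2 1. ] clk 3.1 gw 0.501
spin 0.001 dp [-0.7  0.8 71.8] next spin-frame x,y in world [-0.954  0.301] [0.301 0.954]
top 174 198
side 239 166
```

View pics/s2.png

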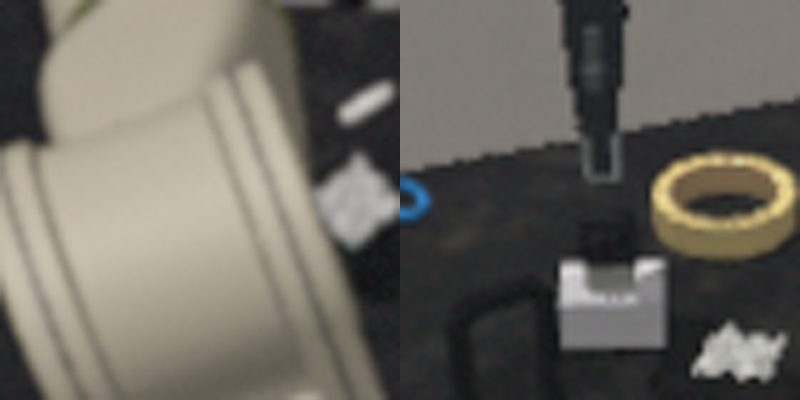

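Run:
```python
from h import *
b=lambda u,v:((u+.5)/5.714-.5+204,(v+.5)/5.714-.5+131)
print("tip proj",proj("side",(.4799,.2676,.126)),"z.15",proj("side",(.4799,.2676,.150)),"meas",b(202,180))
print("key top proj",proj("side",(.4799,.2676,.086)),"shoulder",proj("side",(.4799,.2676,.048)),"meas",b(207,215),b(208.5,262))
g=cv2.cvtColor(cv2.imread("pics/side2.png"),cv2.COLOR_BGR2GRAY)
for v in(148,150,156,158,160,161,162,163,164): print(v,g[v,230:250])
print("stand/tongue")
for v in(170,171,172,173,174,176,177,178,179,180,184,186): print(v,g[v,226:256])
```

```text
tip proj [239.3 158.2] z.15 [238.9 152.4] meas (238.93927196359817, 162.0890794539727)
key top proj [239.9 167.7] shoulder [240.5 176.5] meas (239.8143157157858, 168.21438571928596) (240.07682884144208, 176.4397969898495)
148 [121 122 122 123  78  34  36  34  38  36  35  36 106 124 123 123 123 123
 123 125]
150 [124 123 123 125  77  34  35  35  37  35  33  35 107 125 123 124 123 124
 125 123]
156 [48 62 53 44 44 63 86 61 38 34 50 94 71 43 41 42 41 39 39 40]
158 [56 55 53 53 54 65 84 60 38 35 34 92 73 45 42 41 40 40 42 41]
160 [46 46 46 47 47 47 94 70 36 37 35 92 77 47 42 43 40 40 40 42]
161 [45 44 43 44 42 44 86 76 60 62 61 95 77 47 44 42 41 41 41 97]
162 [ 48  47  47  46  45  47  61  79  80  77  77  86  66  46  44  43  42  40
  74 164]
163 [ 48  52  53  46  46  46  49  56  50  44  44  45  43  44  43  47  43  42
 123 188]
164 [ 50  50  49  47  46  47  48  50  45  47  45  44  42  44  43  42  45  42
 157 191]
stand/tongue
170 [ 43  46  45  45  41  44  44  41  42  32  26  29  29  30  30  30  28  30
  27  37  43  43  82 111 114 113 110 118 146 168]
171 [ 43  42  42  43  43  43  40  42  4
[... 657 characters left out ...]
 54  60  65  65
  64 161 207 215 201 170 100  43  41  42  40  41]
178 [ 41  41  42  43  42  41 192 216 213 204 146  96  86  87  85  94  96  98
  97 186 198 192 157 119  73  40  38  39  40  38]
179 [ 32  34  41  46  44  44 183 202 196 195 149 106  97  97  97  97  96  97
  97 169 155 134 134 121  75  38  38  38  37  40]
180 [ 30  31  31  42  44  56 170 197 197 192 146 108  99  99  99  99 100 101
 103 135 139 136 136 127  80  39  37  39  39  43]
184 [ 44  33  24  27  25  86 146 162 153 147 147 147 146 146 147 145 146 146
 137 133 123 121 122 118  75  39  42  41  41  42]
186 [ 41  38  29  26  23  47 106 123 122 123 120 121 121 122 120 120 120 120
 119 121 122 119 119 116  75  30  35  33  36  37]
```

Call:
arm_command(plan=[{"dp": [-1, 2, 20], "spin": 0}, {"dp": [-1, 0, 25], "spin": 0}, {"dp": [0, 0, 20], "spin": 0}, {"dp": [0, 0, 7], "spin": 0}, {"dp": [0, 0, 0], "spin": 0}])

```text
clock: 3.7
position: [0.4831, 0.2667, 0.2292]
ee_rot: [0.154, 0.988, 0.0, 0.0]
ft_force: [0.1, -0.2, -0.0]
grip_width: 0.503
grasp_force: 0.0
```

Call:
arm_command(plan=[{"dp": [0, 0, 0], "spin": 0}, {"dp": [0, 0, 0], "spin": 0}, {"dp": [0, 0, 0], "spin": 0}, {"dp": [0, 0, 0], "spin": 0}, {"dp": [0, 0, 0], "spin": 0}], grip=1, newtons=25)

```text
clock: 4.2
position: [0.4837, 0.2673, 0.23]
ee_rot: [0.153, 0.988, 0.001, 0.001]
ft_force: [-0.7, -0.5, 8.1]
grip_width: 0.14
grasp_force: 31.1
```

```bash
python3 go.py .4806 .268 .33 -.306; python3 -c "
from h import *;o=manip.get_obs();print(o['torque'],o['grasp_force'])"
```

```text
pos [0.4837 0.2673 0.23  ] yaw -0.3079 tilt [-0.0012  0.0019 -1.    ] j7 0.769 F [-0.7 -0.5  8.1] clk 4.2 gw 0.14
spin -0.002 dp [   3.1   -0.1 -100. ] next spin-frame x,y in world [-0.954  0.301] [0.301 0.954]
[-0.2698235   0.32706331  0.00377635] 31.084933876991272
```

Call:
arm_command(plan=[{"dp": [0, 0, -10], "spin": 0}, {"dp": [0, 0, -15], "spin": 0}, {"dp": [0, 0, -25], "spin": 0}, {"dp": [0, 0, -30], "spin": 0}, {"dp": [0, 0, -30], "spin": 0}])

```text
clock: 4.7
position: [0.483, 0.2668, 0.3403]
ee_rot: [0.153, 0.988, -0.0, 0.0]
ft_force: [0.7, -0.2, -0.8]
grip_width: 0.138
grasp_force: 30.0
```

Call:
arm_command(plan=[{"dp": [0, 0, 0], "spin": -0.1}, {"dp": [0, 0, 0], "spin": -0.1}, {"dp": [0, 0, 0], "spin": -0.1}, {"dp": [0, 0, 0], "spin": -0.104}, {"dp": [0, 0, 0], "spin": 0}])

```text
clock: 5.2
position: [0.4832, 0.267, 0.3392]
ee_rot: [-0.049, 0.999, 0.0, 0.0]
ft_force: [0.2, -0.5, -0.2]
grip_width: 0.133
grasp_force: 30.0
```

```bash
python3 go.py .5687 -.0362 .32 .098
```

```text
pos [0.4832 0.267  0.3392] yaw 0.0977 tilt [-4.e-04  3.e-04 -1.e+00] j7 1.131 F [ 0.2 -0.5 -0.2] clk 5.2 gw 0.133
spin -0.0 dp [ -55.4 -310.1   19.2] next spin-frame x,y in world [-0.995 -0.098] [-0.098  0.995]
```

Call:
arm_command(plan=[{"dp": [-8, -42, 0], "spin": 0}, {"dp": [-8, -45, 0], "spin": 0}, {"dp": [-8, -45, 0], "spin": 0}, {"dp": [-8, -45, 0], "spin": 0}, {"dp": [-8, -45, 0], "spin": 0}])

```text
clock: 5.7
position: [0.5445, 0.0481, 0.3392]
ee_rot: [-0.046, 0.999, 0.0, 0.0]
ft_force: [1.5, 0.0, -1.1]
grip_width: 0.134
grasp_force: 29.9
```

Call:
arm_command(plan=[{"dp": [-8, -45, 5], "spin": 0}, {"dp": [-7, -43, 10], "spin": 0}, {"dp": [0, 0, 4], "spin": 0}, {"dp": [0, 0, 0], "spin": 0}, {"dp": [0, 0, 0], "spin": 0}])

```text
clock: 6.2
position: [0.5677, -0.035, 0.3198]
ee_rot: [-0.048, 0.999, 0.0, -0.0]
ft_force: [0.4, 0.4, -1.5]
grip_width: 0.136
grasp_force: 30.0
```

```bash
python3 go.py .5687 -.0362 .30 .098
python3 - <<'E'
from h import *
c=[]
for n in("top","side"):
    a=viewer.camera(n); cv2.imwrite(f"pics/{n}3.png",a)
    u,v=proj(n,(.566,-.036,.09)).astype(int); print(n,u,v); c.append(cv2.resize(a[v-25:v+25,u-25:u+25],(400,400),interpolation=cv2.INTER_CUBIC))
cv2.imwrite("pics/s3.png",np.hstack(c))
E
```

```text
pos [ 0.5677 -0.035   0.3198] yaw 0.0961 tilt [-0.e+00  7.e-04 -1.e+00] j7 1.761 F [ 0.4  0.4 -1.5] clk 6.2 gw 0.136
spin -0.002 dp [-0.8 -1.3 19.8] next spin-frame x,y in world [-0.995 -0.098] [-0.098  0.995]
top 263 192
side 291 207
```

View pics/s3.png

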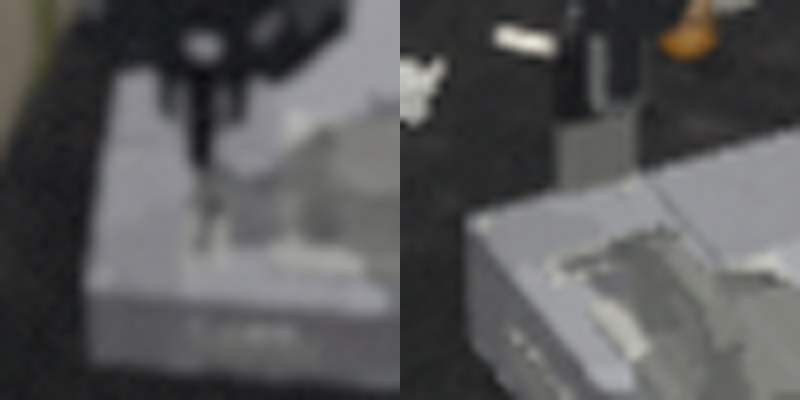

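Run:
```python
from h import *
g={n:cv2.cvtColor(cv2.imread(f"pics/{n}.png"),cv2.COLOR_BGR2GRAY) for n in("top0","top3","side3")}
print("slot top pred", [proj("top",(.5688+s*.0175*.995,-.0344+s*.0175*.098,.066)) for s in(-1,1)])
for v in range(188,200): print(v,g["top0"][v,256:274])
print("key bottom/shoulder/top pred at nominal, own-world slot top", [proj("top",(.5688,-.0344,z)) for z in(.102,.138,.17)])
for v in range(174,200): print(v,g["top3"][v,254:276])
print("side pred",[[proj("side",(.5629+s*.016*.995,-.038+s*.016*.098,z)) for s in(-1,1)] for z in(.106,.138)])
for v in range(190,209): print(v,g["side3"][v,280:302])
```

```text
slot top pred [array([263., 199.]), array([263.9, 191. ])]
188 [159 161 160 160 161 161 160 160 160 161 160 160 160 161 160 159 163 173]
189 [159 159 159 160 161 162 164 162 160 162 166 161 159 159 160 158 160 170]
190 [159 158 160 159 160 163 168 160 154 166 174 167 159 158 159 159 161 169]
191 [158 159 159 158 160 165 164 145 134 153 171 167 160 159 158 159 164 171]
192 [159 160 160 158 160 165 159 128 112 142 163 165 160 159 159 159 163 171]
193 [160 159 159 160 160 165 155 125 108 142 162 163 159 160 159 160 162 171]
194 [159 159 159 158 161 167 156 128 121 147 163 163 160 160 159 159 163 171]
195 [159 159 159 159 161 167 155 136 135 155 164 160 160 159 159 159 165 172]
196 [158 159 159 159 164 164 148 132 140 158 163 160 159 159 159 160 169 173]
197 [158 158 158 159 165 163 142 128 143 161 164 160 159 158 158 162 170 175]
198 [158 158 158 159 165 163 146 138 150 165 167 160 157 158 159 162 170 176]
199 [159 158 159 159 163 165 156 152 159 170 168 161 158 157 157 158 164 169]
key bottom/shoulder/top pred at nominal, own-world slot top [array([263.3, 189.4]), array([263.2, 183.6])
[... 3384 characters left out ...]
7 98 97 96 95 72 49 47 48 49 51 66]
202 [ 39  40  43  41  43  63  92  99  98  95  99  98  98  95  97  79  51  58
  67  96 105 117]
203 [ 42  39  41  42  43  63  93 100  97  96  97  97  99  96 105 114  93 106
 118 144 152 150]
204 [ 41  42  43  43  42  65  95 100  97  98 102 107 110 122 139 151 138 138
 147 150 150 150]
205 [ 41  42  42  44  65  79  99 108 107 117 127 133 139 149 165 159 155 142
 141 150 151 150]
206 [ 49  62  77  90 114 121 128 134 134 147 153 153 152 144 151 154 155 155
 137 140 150 150]
207 [ 98 110 120 134 145 151 152 153 153 152 153 152 152 152 152 155 154 155
 146 130 142 149]
208 [140 139 140 141 141 146 149 150 149 150 152 153 153 153 152 153 156 154
 154 139 132 145]
```

Call:
arm_command(plan=[{"dp": [-1, -1.4, 10], "spin": -0.002}, {"dp": [0, 0, 14], "spin": 0}, {"dp": [0, 0, 6], "spin": 0}, {"dp": [0, 0, 2], "spin": 0}, {"dp": [0, 0, 0], "spin": 0}], newtons=60)

```text
clock: 6.8
position: [0.5688, -0.0374, 0.287]
ee_rot: [-0.049, 0.999, -0.0, -0.0]
ft_force: [-1.5, 0.1, -0.5]
grip_width: 0.128
grasp_force: 63.0
```

```bash
python3 go.py .5687 -.0362 .284 .098
```

```text
pos [ 0.5688 -0.0374  0.287 ] yaw 0.0981 tilt [ 0.001 -0.    -1.   ] j7 1.783 F [-1.5  0.1 -0.5] clk 6.8 gw 0.128
spin 0.0 dp [-0.1  1.2  3. ] next spin-frame x,y in world [-0.995 -0.098] [-0.098  0.995]
```

Call:
arm_command(plan=[{"dp": [0, 0, 2], "spin": 0}, {"dp": [0, 0, 2], "spin": 0}, {"dp": [0, 0, 2], "spin": 0}, {"dp": [0, 0, 1], "spin": 0}, {"dp": [0, 0, 0], "spin": 0}])

```text
clock: 7.3
position: [0.5688, -0.0372, 0.2804]
ee_rot: [-0.049, 0.999, 0.0, -0.0]
ft_force: [0.7, 0.4, -0.6]
grip_width: 0.129
grasp_force: 63.2
```

Call:
arm_command(plan=[{"dp": [0, 0, 2], "spin": 0}, {"dp": [0, 0, 2], "spin": 0}, {"dp": [0, 0, 2], "spin": 0}, {"dp": [0, 0, 1], "spin": 0}, {"dp": [0, 0, 0], "spin": 0}])

```text
clock: 7.8
position: [0.5688, -0.0373, 0.2734]
ee_rot: [-0.049, 0.999, 0.0, -0.0]
ft_force: [0.3, 2.0, -1.8]
grip_width: 0.129
grasp_force: 63.0
```

Call:
arm_command(plan=[{"dp": [0, 0, 3], "spin": 0}, {"dp": [0, 0, 3], "spin": 0}, {"dp": [0, 0, 3], "spin": 0}, {"dp": [0, 0, 3], "spin": 0}, {"dp": [0, 0, 0], "spin": 0}])

```text
clock: 8.3
position: [0.5689, -0.0372, 0.261]
ee_rot: [-0.049, 0.999, 0.0, -0.0]
ft_force: [1.3, 3.1, -2.3]
grip_width: 0.126
grasp_force: 63.1
```

Call:
arm_command(plan=[{"dp": [0, 0, 3], "spin": 0}, {"dp": [0, 0, 3], "spin": 0}, {"dp": [0, 0, 3], "spin": 0}, {"dp": [0, 0, 2], "spin": 0}, {"dp": [0, 0, 0], "spin": 0}])

```text
clock: 8.8
position: [0.5688, -0.0371, 0.2499]
ee_rot: [-0.049, 0.999, 0.0, -0.0]
ft_force: [0.8, 5.3, -0.8]
grip_width: 0.128
grasp_force: 63.3
```

Call:
arm_command(plan=[{"dp": [0, 0.4, 1], "spin": 0}, {"dp": [0, 0, 1], "spin": 0}, {"dp": [0, 0, 1], "spin": 0}, {"dp": [0, 0, 0], "spin": 0}])

```text
clock: 9.2
position: [0.5688, -0.0371, 0.2482]
ee_rot: [-0.049, 0.999, 0.0, -0.0]
ft_force: [-3.7, 4.3, 11.0]
grip_width: 0.127
grasp_force: 65.1
```

Call:
arm_command(plan=[{"dp": [0, 0, 1], "spin": 0}, {"dp": [0, 0, 0], "spin": 0}, {"dp": [0, 0, 0], "spin": 0}])

```text
clock: 9.5
position: [0.5688, -0.0372, 0.2481]
ee_rot: [-0.049, 0.999, 0.0, 0.0]
ft_force: [-9.0, 5.8, 21.7]
grip_width: 0.126
grasp_force: 66.7
```

Call:
arm_command(plan=[{"dp": [0, 0, 0], "spin": 0}, {"dp": [0, 0, 0], "spin": 0}, {"dp": [0, 0, 0], "spin": 0}], grip=0.3)

```text
clock: 9.8
position: [0.5686, -0.0377, 0.2461]
ee_rot: [-0.049, 0.999, -0.0, -0.0]
ft_force: [0.1, 0.2, 0.0]
grip_width: 0.35
grasp_force: 0.0
```

```bash
python3 go.py .5825 -.2055 .36 .098
```

```text
pos [ 0.5686 -0.0377  0.2461] yaw 0.0975 tilt [ 6.e-04 -8.e-04 -1.e+00] j7 1.803 F [0.1 0.2 0. ] clk 9.8 gw 0.35
spin -0.001 dp [   2.7 -168.4 -113.7] next spin-frame x,y in world [-0.995 -0.098] [-0.098  0.995]
```

Call:
arm_command(plan=[{"dp": [0, 0, -20], "spin": 0}, {"dp": [0, 0, -35], "spin": 0}, {"dp": [0, 0, -35], "spin": 0}, {"dp": [1, -30, -10], "spin": 0}, {"dp": [1, -45, 0], "spin": 0}])

```text
clock: 10.3
position: [0.5751, -0.1105, 0.3485]
ee_rot: [-0.052, 0.999, 0.0, 0.002]
ft_force: [0.6, -0.8, -0.9]
grip_width: 0.349
grasp_force: 0.0
```

Call:
arm_command(plan=[{"dp": [1, -45, 0], "spin": 0}, {"dp": [0, -38, 0], "spin": 0}, {"dp": [0, -10, 0], "spin": 0}, {"dp": [0, 0, 0], "spin": 0}, {"dp": [0, 0, 0], "spin": 0}], grip=-0.4, newtons=25)

```text
clock: 10.8
position: [0.5825, -0.2034, 0.3461]
ee_rot: [-0.05, 0.999, 0.0, -0.0]
ft_force: [0.6, 0.7, 0.3]
grip_width: 0.7
grasp_force: 0.0
```

```bash
python3 go.py .5823 -.206 .247 .098
python3 - <<'E'
from h import *
c=[]
for n in("top","side"):
    a=viewer.camera(n); cv2.imwrite(f"pics/{n}4.png",a)
    u,v=proj(n,(.575,-.14,.1)).astype(int); print(n,u,v); c.append(cv2.resize(a[v-50:v+50,u-50:u+50],(400,400),interpolation=cv2.INTER_CUBIC))
cv2.imwrite("pics/s4.png",np.hstack(c))
E
```

```text
pos [ 0.5825 -0.2034  0.3461] yaw 0.0991 tilt [ 6.e-04  7.e-04 -1.e+00] j7 2.088 F [0.6 0.7 0.3] clk 10.8 gw 0.7
spin 0.001 dp [ 0.4 -2.6 99.1] next spin-frame x,y in world [-0.995 -0.098] [-0.098  0.995]
top 292 193
side 305 222
```

View pics/s4.png

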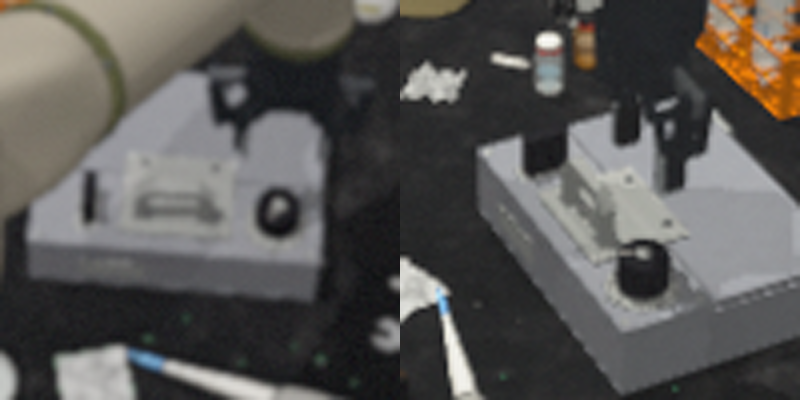

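Call:
arm_command(plan=[{"dp": [0.4, -2.6, 20], "spin": 0}, {"dp": [0, 0, 30], "spin": 0}, {"dp": [0, 0, 25], "spin": 0}, {"dp": [0, 0, 15], "spin": 0}, {"dp": [0, 0, 8], "spin": 0}])

```text
clock: 11.4
position: [0.5822, -0.2059, 0.2473]
ee_rot: [-0.05, 0.999, 0.0, -0.001]
ft_force: [-1.1, -0.5, -0.5]
grip_width: 0.699
grasp_force: 0.0
```

Call:
arm_command(plan=[{"dp": [0, 0, 0], "spin": 0}, {"dp": [0, 0, 0], "spin": 0}, {"dp": [0, 0, 0], "spin": 0}, {"dp": [0, 0, 0], "spin": 0}, {"dp": [0, 0, 0], "spin": 0}], grip=1, newtons=20)

```text
clock: 11.9
position: [0.5824, -0.2056, 0.2492]
ee_rot: [-0.05, 0.999, 0.001, -0.0]
ft_force: [-2.9, 5.3, -1.1]
grip_width: 0.462
grasp_force: 21.6
```

```bash
python3 go.py .5823 -.206 .247 .098;python3 -c "
from h import *;o=manip.get_obs();print(o['torque'],o['grasp_force'])"
```

```text
pos [ 0.5824 -0.2056  0.2492] yaw 0.0997 tilt [-0.      0.0026 -1.    ] j7 2.134 F [-2.9  5.3 -1.1] clk 11.9 gw 0.462
spin 0.002 dp [ 0.2 -0.4  2.2] next spin-frame x,y in world [-0.995 -0.098] [-0.098  0.995]
[ 1.15282981  0.49005506 -0.07200499] 21.59550815820694
```

Call:
arm_command(plan=[{"dp": [0, 0.8, 0], "spin": 0.04}, {"dp": [0, 0, 0], "spin": 0.05}, {"dp": [0, 0, 0], "spin": 0.05}, {"dp": [0, 0, 0], "spin": 0.05}, {"dp": [0, 0, 0], "spin": 0.05}])

```text
clock: 12.4
position: [0.5823, -0.2056, 0.2493]
ee_rot: [0.071, 0.997, 0.001, 0.0]
ft_force: [-1.0, 2.8, -4.1]
grip_width: 0.462
grasp_force: 21.4
```

```bash
cat > st.py <<'E'
import sys; from h import *
o=manip.get_obs(); print("Tz",np.round(o["torque"],2),"F",np.round(o["ft_force"],1),"j7",round(o["joint_pos"][6],3),"clk",o["clock"])
print(proj("side",(.5733,-.1163,.114)))
a=viewer.camera("side"); cv2.imwrite(f"pics/side_{sys.argv[1]}.png",a)
r=cv2.cvtColor(cv2.imread("pics/side0.png"),cv2.COLOR_BGR2GRAY)[205:232,285:318]; g=cv2.cvtColor(a,cv2.COLOR_BGR2GRAY)[205:232,285:318]
d=cv2.absdiff(r,g); print("diff",d.mean(),(d>25).sum())
E
python3 st.py d0
```

```text
Tz [0.43 0.27 0.12] F [-1.   2.8 -4.1] j7 1.912 clk 12.4
[302.4 214.5]
diff 60.35353535353536 415
```

Call:
arm_command(plan=[{"dp": [0, 0, 0], "spin": 0.05}, {"dp": [0, 0, 0], "spin": 0.05}, {"dp": [0, 0, 0], "spin": 0.05}, {"dp": [0, 0, 0], "spin": 0.05}, {"dp": [0, 0, 0], "spin": 0.05}])

```text
clock: 12.95
position: [0.5822, -0.2058, 0.2492]
ee_rot: [0.195, 0.981, 0.001, -0.0]
ft_force: [-2.1, 2.6, -2.7]
grip_width: 0.461
grasp_force: 21.5
```

```bash
python3 st.py d1
```

```text
Tz [0.38 0.44 0.06] F [-2.1  2.6 -2.7] j7 1.687 clk 12.95
[302.4 214.5]
diff 54.81144781144781 390
```

Call:
arm_command(plan=[{"dp": [0, 0, 0], "spin": 0.05}, {"dp": [0, 0, 0], "spin": 0.05}, {"dp": [0, 0, 0], "spin": 0.05}, {"dp": [0, 0, 0], "spin": 0.05}])

```text
clock: 13.4
position: [0.5822, -0.206, 0.2492]
ee_rot: [0.291, 0.957, 0.0, -0.0]
ft_force: [-2.7, 2.8, -0.7]
grip_width: 0.461
grasp_force: 21.6
```

```bash
python3 st.py d2
python3 - <<'E'
import cv2,numpy as np
c=[cv2.resize(cv2.imread(f"pics/side_d{i}.png")[190:250,270:330],(400,400),interpolation=cv2.INTER_CUBIC) for i in(0,2)]
cv2.imwrite("pics/s5.png",np.hstack(c))
E
```

```text
Tz [0.48 0.62 0.03] F [-2.7  2.8 -0.7] j7 1.507 clk 13.4
[302.4 214.5]
diff 59.166105499438835 415
```

View pics/s5.png

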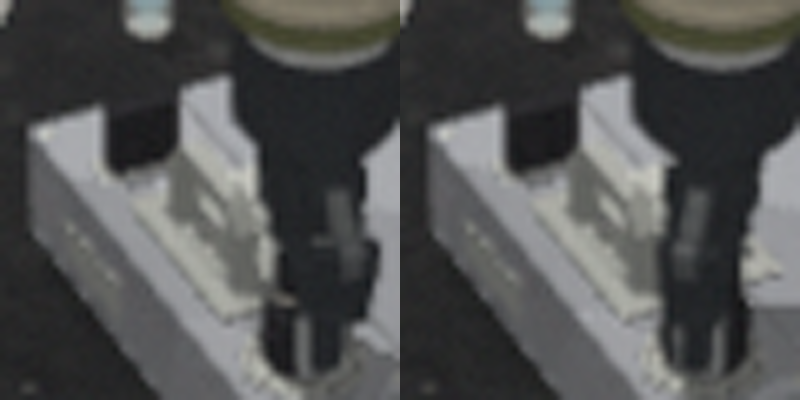

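```bash
cat > st.py <<'E'
import sys; from h import *
o=manip.get_obs(); print("T",np.round(o["torque"],2),"F",np.round(o["ft_force"],1),"j7",round(o["joint_pos"][6],3),"clk",o["clock"])
a=viewer.camera("side"); cv2.imwrite(f"pics/side_{sys.argv[1]}.png",a)
gr=lambda a:cv2.cvtColor(a,cv2.COLOR_BGR2GRAY).astype(np.float32)
r=gr(cv2.imread("pics/side_d0.png"));g=gr(a)
t=r[211:228,295:304]; s=cv2.matchTemplate(g[204:235,293:306],t,cv2.TM_CCOEFF_NORMED); _,m,_,l=cv2.minMaxLoc(s)
print("best shift",l[0]-2,l[1]-7,round(m,3),"col",np.round(s[3:9,2],2),"diff",np.abs(g-r)[204:228,295:304].mean())
E
for i in 1 2; do python3 - <<E
import cv2,numpy as np
gr=lambda f:cv2.cvtColor(cv2.imread(f),cv2.COLOR_BGR2GRAY).astype(np.float32)
print(np.abs(gr("pics/side_d$i.png")-gr("pics/side_d0.png"))[204:228,295:304].mean())
E
done
```

```text
0.8703704
0.875
```

Call:
arm_command(plan=[{"dp": [0, 0, 0], "spin": 0.05}, {"dp": [0, 0, 0], "spin": 0.05}, {"dp": [0, 0, 0], "spin": 0.05}, {"dp": [0, 0, 0], "spin": 0.05}])

```text
clock: 13.85
position: [0.5821, -0.2062, 0.2492]
ee_rot: [0.385, 0.923, 0.0, -0.0]
ft_force: [-4.0, 2.8, 0.6]
grip_width: 0.459
grasp_force: 21.8
```

```bash
python3 st.py d3
```

```text
T [0.52 0.87 0.07] F [-4.   2.8  0.6] j7 1.328 clk 13.85
best shift 0 0 0.994 col [0.44 0.53 0.7  0.9  0.99 0.85] diff 1.7361112
```

Call:
arm_command(plan=[{"dp": [0, 0, 0], "spin": 0.05}, {"dp": [0, 0, 0], "spin": 0.05}, {"dp": [0, 0, 0], "spin": 0.05}, {"dp": [0, 0, 0], "spin": 0.05}])

```text
clock: 14.3
position: [0.5819, -0.2063, 0.2492]
ee_rot: [0.475, 0.88, 0.0, -0.0]
ft_force: [-4.3, 3.5, 3.5]
grip_width: 0.461
grasp_force: 22.0
```

```bash
python3 st.py d4
```

```text
T [0.65 1.2  0.03] F [-4.3  3.5  3.5] j7 1.15 clk 14.3
best shift 0 -1 0.823 col [0.47 0.64 0.79 0.82 0.72 0.55] diff 11.708333
```

Call:
arm_command(plan=[{"dp": [0, 0, 0], "spin": 0.05}, {"dp": [0, 0, 0], "spin": 0}, {"dp": [0, 0, 0], "spin": 0}])

```text
clock: 14.65
position: [0.5819, -0.2063, 0.2491]
ee_rot: [0.496, 0.868, 0.0, -0.0]
ft_force: [-4.9, 3.6, 3.5]
grip_width: 0.457
grasp_force: 22.0
```

```bash
python3 st.py d5; python3 -c "
from h import *
print(proj('side',(.573,-.116,.114)),proj('side',(.573,-.116,.121)))"
```

```text
T [ 0.61  1.2  -0.02] F [-4.9  3.6  3.5] j7 1.107 clk 14.65
best shift 0 -1 0.8 col [0.46 0.63 0.78 0.8  0.7  0.53] diff 13.069445
[302.3 214.5] [302.3 212.7]
```

Call:
arm_command(plan=[{"dp": [0, 0, 0], "spin": 0.05}, {"dp": [0, 0, 0], "spin": 0}, {"dp": [0, 0, 0], "spin": 0}])

```text
clock: 15.0
position: [0.5819, -0.2064, 0.2492]
ee_rot: [0.518, 0.855, 0.0, -0.0]
ft_force: [-5.7, 2.5, 4.0]
grip_width: 0.458
grasp_force: 22.0
```

```bash
python3 st.py d6
```

```text
T [ 0.61  1.24 -0.04] F [-5.7  2.5  4. ] j7 1.062 clk 15.0
best shift -1 -2 0.779 col [0.44 0.62 0.76 0.77 0.68 0.54] diff 14.486111
```

Call:
arm_command(plan=[{"dp": [0, 0, 0], "spin": 0}, {"dp": [0, 0, 0], "spin": 0}, {"dp": [0, 0, 0], "spin": 0}], grip=-0.4)

```text
clock: 15.35
position: [0.5824, -0.2066, 0.249]
ee_rot: [0.519, 0.855, 0.0, 0.001]
ft_force: [-0.1, 0.7, 0.4]
grip_width: 0.698
grasp_force: 0.0
```

Call:
arm_command(plan=[{"dp": [0, 0, -20], "spin": 0}, {"dp": [0, 0, -40], "spin": 0}, {"dp": [0, 0, -40], "spin": 0}, {"dp": [0, 0, -40], "spin": 0}, {"dp": [0, 0, 0], "spin": 0}])

```text
clock: 15.85
position: [0.5829, -0.2076, 0.3944]
ee_rot: [0.519, 0.855, 0.001, 0.004]
ft_force: [0.4, -0.5, 0.1]
grip_width: 0.7
grasp_force: 0.0
```

```bash
python3 st.py d7; python3 go.py .5733 -.117 .34 1.57; python3 go.py .5733 -.117 .34 -1.47
python3 - <<'E'
from h import *
a=viewer.camera("top"); cv2.imwrite("pics/top_d7.png",a)
f=lambda a,x,y,w:cv2.resize(a[y:y+w,x:x+w],(380,300),interpolation=cv2.INTER_CUBIC)
S0,S7,T0,T7=[cv2.imread(f"pics/{n}.png") for n in("side_d0","side_d7","top0","top_d7")]
cv2.imwrite("pics/s6.png",np.vstack([np.hstack([f(S0,282,195,44),f(S7,282,195,44)]),np.hstack([f(T0,262,170,46),f(T7,262,170,46)])]))
E
```

```text
T [-0.03  0.03  0.05] F [ 0.4 -0.5  0.1] j7 0.985 clk 15.85
best shift 0 -1 0.907 col [0.47 0.65 0.84 0.91 0.82 0.62] diff 8.018518
pos [ 0.5826 -0.2071  0.3914] yaw -1.0913 tilt [-0.0033  0.0043 -1.    ] j7 0.986 F [ 0.3  0.  -1.2] clk 15.9 gw 0.703
spin -2.661 dp [-89.9   9.1  51.8] next spin-frame x,y in world [-0.001 -1.   ] [-1.     0.001]
pos [ 0.5826 -0.2071  0.3914] yaw -1.0913 tilt [-0.0033  0.0043 -1.    ] j7 0.986 F [ 0.3  0.  -1.2] clk 15.9 gw 0.703
spin 0.379 dp [90.7 -0.4 51.1] next spin-frame x,y in world [-0.101  0.995] [0.995 0.101]
```

View pics/s6.png

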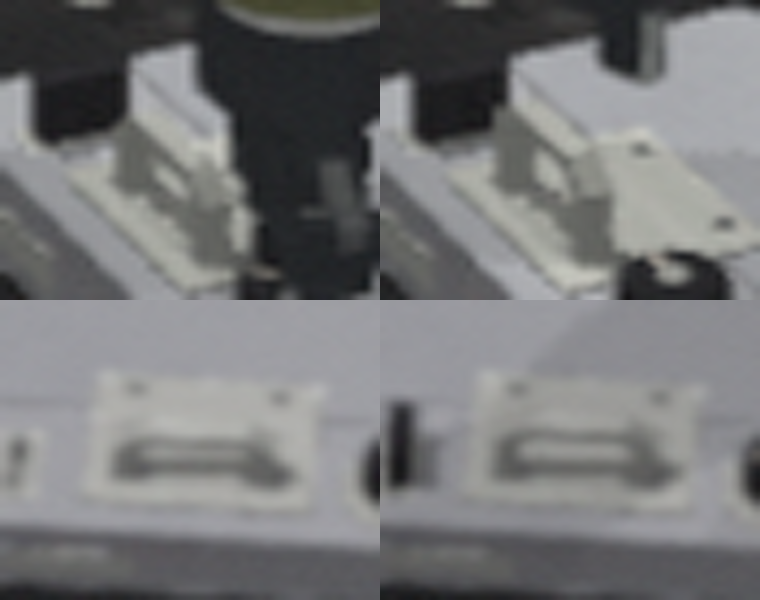

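Call:
arm_command(plan=[{"dp": [0, 0, 0], "spin": 0.13}, {"dp": [0, 0, 0], "spin": 0.13}, {"dp": [0, 0, 0], "spin": 0.12}, {"dp": [40, 0, 10], "spin": 0}, {"dp": [40, 0, 10], "spin": 0}], grip=0)

```text
clock: 16.45
position: [0.5736, -0.1268, 0.367]
ee_rot: [0.672, 0.74, -0.001, -0.0]
ft_force: [1.3, 0.3, -0.0]
grip_width: 0.5
grasp_force: 0.0
```

Call:
arm_command(plan=[{"dp": [10, 0, 20], "spin": 0}, {"dp": [0, 0, 10], "spin": 0}, {"dp": [0, 0, 0], "spin": 0}])

```text
clock: 16.75
position: [0.5726, -0.1172, 0.3367]
ee_rot: [0.671, 0.741, -0.001, -0.001]
ft_force: [-0.1, 0.2, 0.5]
grip_width: 0.499
grasp_force: 0.0
```

```bash
python3 go.py .5733 -.117 .271 -1.473
```

```text
pos [ 0.5726 -0.1172  0.3367] yaw -1.472 tilt [-2.0e-04 -3.3e-03 -1.0e+00] j7 0.489 F [-0.1  0.2  0.5] clk 16.75 gw 0.499
spin 0.001 dp [ 0.2  1.  65.7] next spin-frame x,y in world [-0.098  0.995] [0.995 0.098]
```

Call:
arm_command(plan=[{"dp": [0, 0.7, 15], "spin": 0}, {"dp": [0, 0, 20], "spin": 0}, {"dp": [0, 0, 20], "spin": 0}, {"dp": [0, 0, 10], "spin": 0}, {"dp": [0, 0, 0], "spin": 0}])

```text
clock: 17.25
position: [0.5734, -0.1177, 0.2723]
ee_rot: [0.672, 0.741, -0.001, -0.001]
ft_force: [-0.1, 0.1, -0.3]
grip_width: 0.501
grasp_force: 0.0
```

Call:
arm_command(plan=[{"dp": [0, 0, 0], "spin": 0}, {"dp": [0, 0, 0], "spin": 0}, {"dp": [0, 0, 0], "spin": 0}, {"dp": [0, 0, 0], "spin": 0}, {"dp": [0, 0, 0], "spin": 0}], grip=1, newtons=50)

```text
clock: 17.75
position: [0.5742, -0.1169, 0.2743]
ee_rot: [0.671, 0.741, 0.0, 0.001]
ft_force: [-0.3, -0.9, 3.8]
grip_width: 0.127
grasp_force: 50.1
```

Call:
arm_command(plan=[{"dp": [0, 0, -5], "spin": 0}, {"dp": [0, 0, -8], "spin": 0}, {"dp": [0, 0, -10], "spin": 0}, {"dp": [0, 0, -10], "spin": 0}, {"dp": [0, 0, -10], "spin": 0}])

```text
clock: 18.25
position: [0.574, -0.1166, 0.3176]
ee_rot: [0.671, 0.741, 0.0, -0.0]
ft_force: [0.4, -0.4, -1.8]
grip_width: 0.127
grasp_force: 49.3
```

Call:
arm_command(plan=[{"dp": [0, 0, -20], "spin": 0}, {"dp": [0, 0, -20], "spin": 0}, {"dp": [0, 0, -20], "spin": 0}, {"dp": [0, 0, -20], "spin": 0}, {"dp": [0, 0, -20], "spin": 0}])

```text
clock: 18.75
position: [0.5738, -0.1166, 0.4181]
ee_rot: [0.671, 0.741, 0.0, -0.0]
ft_force: [0.4, 0.4, -2.1]
grip_width: 0.126
grasp_force: 49.3
```

Call:
arm_command(plan=[{"dp": [0, 0, 0], "spin": 0}, {"dp": [0, 0, 0], "spin": 0}, {"dp": [0, 0, 0], "spin": 0}, {"dp": [0, 0, 0], "spin": 0}, {"dp": [0, 0, 0], "spin": 0}])

```text
clock: 19.25
position: [0.5738, -0.1167, 0.4159]
ee_rot: [0.671, 0.741, -0.0, -0.0]
ft_force: [0.4, -0.5, -1.4]
grip_width: 0.126
grasp_force: 49.4
```

```bash
python3 go.py .5733 -.117 .415 -1.473
python3 - <<'E'
from h import *
for n in("side","top"):
    a=viewer.camera(n); cv2.imwrite(f"pics/end_{n}.png",a)
    for th in("shackle","key_plate"):
        for d in finder.find_in(n,th)[:4]: print(n,th,round(d["score"],2),np.round(d["position"],3),proj(n,d["position"]))
# key unchanged? compare the head's patch with the picture before the pull
g=lambda f:cv2.cvtColor(cv2.imread(f),cv2.COLOR_BGR2GRAY).astype(int)
a,b=g("pics/side_d7.png"),g("pics/end_side.png")
print(a[196:218:2,284:300:2]);print(b[196:218:2,284:300:2])
E
```

```text
pos [ 0.5738 -0.1167  0.4159] yaw -1.4718 tilt [ 1.e-04 -1.e-03 -1.e+00] j7 0.445 F [ 0.4 -0.5 -1.4] clk 19.25 gw 0.126
spin 0.001 dp [-0.3 -0.5  0.9] next spin-frame x,y in world [-0.098  0.995] [0.995 0.098]
side shackle 0.81 [ 0.323 -0.535  0.065] [270.1 346.9]
side shackle 0.47 [0.384 0.183 0.066] [220.8 189.4]
side shackle 0.18 [0.587 0.354 0.018] [261.2 166.8]
top shackle 0.75 [ 0.33  -0.525  0.088] [396.9 275.8]
top shackle 0.43 [ 0.573 -0.101  0.23 ] [282.8 170.1]
top key_plate 0.46 [ 0.553 -0.041  0.099] [264.3 193.8]
[[ 46  44  47  43  50  44  38  44]
 [ 43  43  42  45  43  40  44  48]
 [ 40  41  43  41  42  45  46  47]
 [ 44  42  42  45  43  43  44  73]
 [ 42  42  41  42  46  44  60 168]
 [130  44  41  39  35  29  56 154]
 [173  43  29  31  26  31  58 176]
 [173  45  30  31  24  30  75 174]
 [173  46  29  32  27  29 101 122]
 [160  49  28  34  52  74  97  96]
 [146 132  82 102 100 122 100  98]]
[[ 46  43  45  47  50  42  99  97]
 [ 44  43  43  43  44  39  69  73]
 [ 41  41  42  43  42  44  47  48]
 [ 43  42  42  44  44  45  43  73]
 [ 43  41  40  41  41  41  58 162]
 [117  44  40  39  33  28  52 139]
 [153  43  29  30  26  31  53 156]
 [153  43  29  31  27  33  53 156]
 [154  42  30  31  26  28  56 159]
 [161  51  26  33  52  75  99 131]
 [146 132  84 102 100 123 122 146]]
```

Shackle is held at about z 0.23 (top camera); the key head's pixels have not changed. Fz of about -2 N matches the shackle's weight hanging free.

```bash
python3 -c "
from workcell import manip; print(manip.hand_in())"
```

```text
the job is handed in; nothing more can be done
None
```

I handed the job in at about 19 s of robot time, no verdict returned: the key is home, the dial was turned until the shackle sprang up about 7 mm, and the shackle is held upright and free about 10 cm above the box, over the lock.

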